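# Roll the feed roller to the mark on its cleaning board

## Robot

A 6-joint arm with a two-finger parallel gripper is mounted at the origin on a cart in front of the work surface, level with it; the furniture and walls round the work are solid. World frame = base frame: x ahead of the robot, y to its left, z up, the work surface at z = 0. Lengths are in mm, angles in rad, forces in N, time in s.
With the tool pointing down it reaches from about 275 to 825 mm from the base axis. Payload 4.9 kg.
Tool frame: the origin (TCP) lies at the very end of the fingers, on their centre line; the grasp point (between the pads) lies 19 mm behind it; z points along the fingers, y is the line along which they close (so a half turn about z gives the same grasp; the last joint's range is limited). The gripper opens to 85 mm and grips with 20 to 120 N. Pads are 22 mm wide; open, the fingers measure 114 mm over their backs; the gripper's body (76 mm by 85 mm) begins 54 mm behind the grasp point. The pads swing forward as they close: fully open they stand 13 mm farther back than shut.
Start: joints at [1.183, 0.326, -0.193, 1.052, 0, 1.437], TCP at [138.09, 532.4, 231.281] pointing down, gripper open.
Joint ranges: [-2.65, 2.65], [-0.97, 1.79], [-1.3, 1.35], [-1.93, 2.1], [-1.47, 1.37], [-3.14, 3.14]. Speed limits (rad/s): [2.57, 2.57, 3.14, 3.14, 3.14, 3.14].

## Interface

Orientations are given as [roll, pitch, yaw] about the fixed x, y, z axes, in that order (R = Rz(yaw) Ry(pitch) Rx(roll)).
In Python, from bench import bot, solve_ik, imaging gives the robot as it stands. Calls block until the motion is done:
- bot.move_ptp(position, orientation): joint-space move of the TCP to a pose.
- bot.movel(position, rot=None, max_speed=150, threshold=None): straight line of the TCP; rot=None keeps the orientation; max_speed is the mean speed in mm/s. With threshold (N) it stops when the force on the tool has changed by that much, and returns True; else False.
- bot.move_j(angles): joint-space move.
- bot.grip(opening, effort=None): opening from 0.0 (shut) to 1.0 (fully open); effort is the grip in N (None keeps the last); returns when the fingers have stopped.
- bot.dwell(seconds).
- solve_ik(position, orientation): joint angles nearest the present ones, or None.
- bot.get_state(): the state.
- imaging.capture(name): name is "side" or "top" or "wrist"; returns the picture (480x640x3 uint8, blue, green, red); there is no depth.
- imaging.camera_model(name): a dict with "K" (3x3 intrinsics, pixels), "position" and "rotation" of the camera in the world. Camera axes: x right, y up, looking along -z (the intrinsics and any distortion apply to the point x, -y, -z); pixel columns grow to the right and rows downward; lengths in mm; the calibration is good to about 2 mm. A picture is of the moment at which its call begins: read the wrist's pose just before it. camera_model takes no time and is no camera call; for the wrist camera it gives the pose at the moment of the call.
A pose or a line that the arm cannot do raises bot.IKError and nothing moves.
- bot.sign_off(): hands the job in; it is judged then, once.
The state is a dict: "t": time; "qpos": joint angles; "joint_velocities": joint speeds; "effort": joint torques, N m; "tcp_pos": TCP position; "orientation": TCP orientation; "contact_force": force on the tool from outside, world axes, zero at the start; "wrist_torque": the same for the moment, N m; "opening": opening from 0.0 (shut) to 1.0 (fully open); "gripper_force": force on a finger pad.
Only numpy, scipy, OpenCV 4.12 (cv2) and the standard library are available. Lean on these libraries where they do the work, as an engineer would, in place of code of your own. Each camera call takes 0.05 s, during which the arm holds its last target. There are 200 camera calls.

## Task

The label printer's rubber feed roller is parked between two ribs on the white cleaning board, held by a red chock. Put the red chock in the white tray, then roll the roller over the rib and along the board until it lies on the yellow line, square to the board, by pushing on its top with the closed fingertips. It must really roll, never be dragged or lifted, and the soft rubber must never be pressed harder than 15 N; leave the bottle, the green rack and the scanner where they are and finish with everything at rest and let go.

Things in the scene. Friction and masses are not known exactly. Their poses are not given: they have to be found in the camera images.
- roller_center (a point): Centre of the loose feed roller: black rubber sleeve 40 mm in diameter, 80 mm long, on a steel shaft (104 mm over its ends), 0.2 to 0.35 kg, lying on the board. The point is on the axis, half-way along, 20 mm above its support. Its y axis is the roller's axis; x and z turn with it as it rolls (z is up at the start).
- board: The fixed cleaning board, 260 x 130 mm, its white mat's top 12 mm above the bench and foam-backed (it gives 0.1 mm per N); origin at the centre of its underside. x is the rolling direction (lengthwise, towards the mark; roughly the robot's left), y across, z up. The parking place is at x = -60 mm: two rounded blue ribs across the mat, 2.5 mm high, at x = -72 and -48 mm, the roller midway between.
- mark_line (a point): Middle of the yellow line across the board's top, 12 mm above the bench, between two yellow pointers clipped to the board's long edges (6 mm above its top, 62 mm either side of the middle; the roller passes between them). x is the rolling direction, the same as the board's, z up. The line lies 55 to 85 mm from the parking place.
- chock_grip (a point): Middle of the upright grip tab of the loose red chock (60 g), which stands on the board just beyond the rib on the mark's side. Foot 40 mm (x) by 50 mm (y); tab 24 mm along x, 16 mm across y, from 20 to 50 mm above the underside; the point is 36 mm above the underside. Grasp the tab across y. x points away from the roller at the start, z up.
- tray_floor (a point): The white tray, fixed, to the right of the board, 210 mm (x) by 180 mm (y), 45 mm high, walls 3 mm with a rim; inside 188 x 158 mm. The point is the middle of its floor, 4 mm above the bench; x, y along its sides.
- bottle: Bystander: dropper bottle, 41 mm across, 108 mm tall; origin at the centre of its underside. Leave alone.
- green_rack: Bystander: green tube rack with a few clear tubes, 24 x 129 x 107 mm; origin at the centre of its underside. Leave alone.
- scanner: Bystander: blue barcode scanner lying on the bench, 64 x 172 x 36 mm; origin at the centre of its underside. Leave alone.
- roller: The same roller, origin on its axis, half-way along. Pressing 1 mm deeper adds 7 to 10 N, so let the felt force set the height. A flat fingertip on its top moves twice as far as the roller's axis and soon runs off the front: roll it in several short strokes. It stays where it is left on the flat board, but rolls back when short of a rib's crest and runs on a few cm after it.
Things that resemble listed ones, but are neither listed nor needed, are in the scene too. Of the things that look like the part that bears chock_grip, the smallest one is meant.

How it is judged:
By the outcome, as a careful person would: the job done as asked, in the order asked, and still so for the second after the job is handed in, with the robot touching nothing.
It also fails if it takes over 64 s, if anything falls off the work surface, if the arm or the gripper's body presses on something with over 40 N, if the wrist force passes 120 N, or if a joint passes its speed limit or range.

## Working session

There is one attempt and no reset: what is moved stays moved. The work goes in short steps, each a Python script; the robot and the scene stay as the last script left them, time stands still between calls to the robot, and variables do not carry over. Pictures are saved under pics/ and viewed, at most 10 in all, crops included, and the job is handed in when it is done.

```bash
ls; mkdir -p pics
python3 - <<'E'
from bench import bot, imaging
import cv2
for n in("top","side"):
    im=imaging.capture(n); cv2.imwrite(f"pics/{n}0.png",im)
    m=imaging.camera_model(n); print(n,m)
print(bot.get_state())
E
```

```text
pics
top {'K': array([[562.75839058,   0.        , 324.14638133],
       [  0.        , 562.75839058, 238.47091354],
       [  0.        ,   0.        ,   1.        ]]), 'position': array([ 416.89694295,   -7.51088919, 1283.22989784]), 'rotation': array([ 0.10840857, -0.0055245 , -1.5611468 ])}
side {'K': array([[446.37355467,   0.        , 318.69061919],
       [  0.        , 446.37355467, 244.08698614],
       [  0.        ,   0.        ,   1.        ]]), 'position': array([  37.7004415 , -758.60780652,  829.12467353]), 'rotation': array([ 0.85580492, -0.0058275 , -0.58875386])}
{'t': 0.1, 'qpos': array([ 1.18283133e+00,  3.26870803e-01, -1.93473263e-01,  1.05201442e+00,
       -7.09326952e-07,  1.43661133e+00]), 'joint_velocities': array([-0.00180605, -0.00261266,  0.001395  , -0.00157391,  0.00078454,
        0.00145096]), 'effort': array([ 1.23749240e-03, -4.44238222e+01,  2.63038927e+01,  7.79736234e-03,
       -1.06610639e-04, -5.53169883e-06]), 'tcp_pos': array([137.86779197, 531.90183206, 230.58361168]), 'orientation': array([-3.14004444e+00, -2.08286724e-04,  2.88781249e+00]), 'contact_force': array([0.6476906 , 1.15899292, 0.45251104]), 'wrist_torque': array([0.01587674, 0.02319937, 0.0298803 ]), 'gripper_force': 0.0, 'opening': 0.9987901891916865}
```

View pics/top0.png

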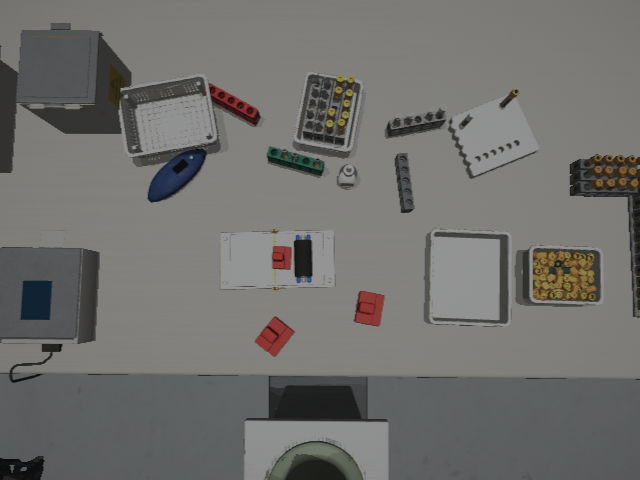

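View pics/side0.png

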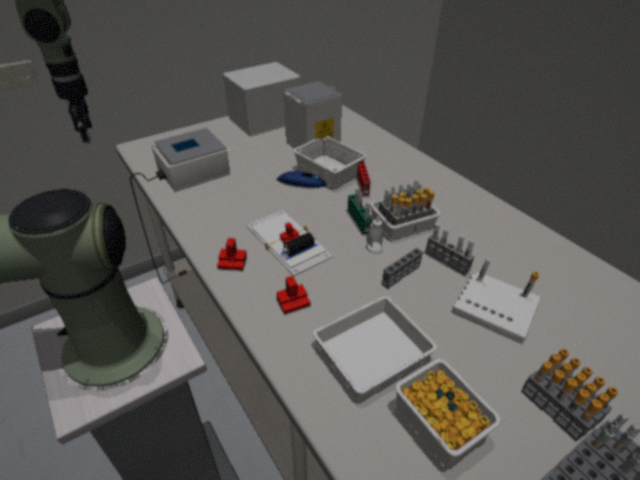

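The top view shows the board at about (277,260), the roller at (303,258), the small red chock at (282,258), the yellow pointers at (275,231) and (276,289), and the white tray at (468,278). The two red blocks off the board are decoys. I'll measure coarsely, then look from above.

```bash
cat > h.py <<'E'
import numpy as np, cv2
from bench import bot, solve_ik, imaging
from scipy.spatial.transform import Rotation as R
def cam(n):
    m=imaging.camera_model(n); r=np.array(m["rotation"])
    return m["K"],np.array(m["position"]),(R.from_euler("xyz",r).as_matrix() if r.size==3 else r)
def ray(c,uv,z):
    K,p,M=c; d=np.linalg.inv(K)@[uv[0],uv[1],1]; d=M@[d[0],-d[1],-d[2]]
    return p+d*(z-p[2])/d[2]
def blobs(im,kind,amin=8):
    h=cv2.cvtColor(im,cv2.COLOR_BGR2HSV)
    lo={"yellow":((22,120,90),(35,255,255)),"red":((0,150,60),(8,255,255)),"blue":((100,120,60),(125,255,255)),"black":((0,0,0),(180,255,45))}[kind]
    m=cv2.inRange(h,*map(np.array,lo))
    if kind=="red": m|=cv2.inRange(h,(172,150,60),(180,255,255))
    m=cv2.morphologyEx(m,cv2.MORPH_CLOSE,np.ones((3,3)))
    cs,_=cv2.findContours(m,cv2.RETR_EXTERNAL,cv2.CHAIN_APPROX_NONE)
    return [c[:,0].astype(float) for c in cs if cv2.contourArea(c)>=amin]
E
python3 - <<'E'
from h import *
im=cv2.imread("pics/top0.png"); c=cam("top")
for uv,z in [((222,233),12),((334,231),12),((334,289),12),((222,290),12),((275,231),18),((276,289),18),((303,258),32),((282,258),48)]: print(uv,ray(c,uv,z).round(1))
for uv in[(429,230),(511,231),(511,327),(426,324)]: print("tray rim",ray(c,uv,45).round(1))
b=ray(c,(277,260),12); 
bot.move_ptp([b[0]-60,b[1]-20,300],[np.pi,0,np.pi/2])
s=bot.get_state(); print(s["t"],s["tcp_pos"],s["orientation"])
print(imaging.camera_model("wrist"))
cv2.imwrite("pics/w1.png",imaging.capture("wrist"))
E
```

```text
(222, 233) [565.4 219.   12. ]
(334, 231) [572.6 -35.5  12. ]
(334, 289) [441.2 -36.5  12. ]
(222, 290) [436.5 215.3  12. ]
(275, 231) [570.5  98.2  18. ]
(276, 289) [439.8  93.5  18. ]
(303, 258) [508.9  33.6  32. ]
(282, 258) [507.3  79.2  48. ]
tray rim [ 573.  -245.6   45. ]
tray rim [ 572.7 -427.8   45. ]
tray rim [ 361.8 -422.3   45. ]
tray rim [ 366.5 -236.8   45. ]
2.1083 [445.15159821  73.60802995 299.90793999] [-3.14143967e+00 -2.58427131e-04  1.57208962e+00]
{'K': array([[411.98104322,   0.        , 319.15415467],
       [  0.        , 411.98104322, 240.57248745],
       [  0.        ,   0.        ,   1.        ]]), 'position': array([446.41677506, 141.03432429, 442.95862842]), 'rotation': array([-0.27370192, -0.00079358,  0.00142857])}
```

View pics/w1.png

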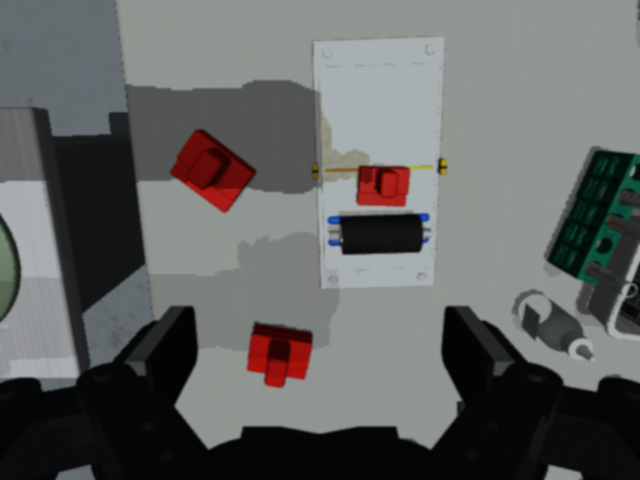

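The wrist view shows the yellow pointers at (316,171) and (443,166), the chock tab at about (389,180), and the roller at (381,234) lying between the blue ribs. I'll compute the poses and take a closer look above the chock.

Run:
```python
from h import *
c=cam("wrist"); im=cv2.imread("pics/w1.png")
for k in("yellow","blue","red"):
    for b in blobs(im,k,10):
        m=b.mean(0)
        if 300<m[0]<460 and m[1]<300:
            print(k,m.round(1),ray(c,m,{"yellow":18,"blue":14,"red":40}[k]).round(1), b.min(0),b.max(0))
g=im[205:265,335:430]
for uv,z in [((320,41),12),((443,39),12),((435,286),12),((321,289),12)]: print(uv,ray(c,uv,z).round(1))
for b in blobs(im,"black",300):
    m=b.mean(0)
    if 340<m[0]<430 and 200<m[1]<260: print("roller",m,cv2.minAreaRect(b.astype(np.float32)),ray(c,m,34))
bot.grip(0.6); print(bot.get_state()["t"])
p=ray(c,(389,181),58); print("tab",p)
bot.move_ptp([p[0],p[1],110],[np.pi,0,np.pi/2])
s=bot.get_state(); print(s["t"],s["tcp_pos"],s["contact_force"])
cc=cam("wrist"); np.savez("c2.npz",K=cc[0],p=cc[1],M=cc[2])
im=imaging.capture("wrist"); cv2.imwrite("pics/w2.png",im)
for b in blobs(im,"red",200): print("red",b.mean(0),b.min(0),b.max(0))
```

```text
yellow [419. 167.] [548.7  99.9  18. ] [406. 166.] [432. 168.]
yellow [442.8 166.5] [572.9 100.5  18. ] [440. 159.] [445. 174.]
blue [334.3 242.5] [463.3  18.5  14. ] [329. 240.] [340. 245.]
blue [424.5 240. ] [560.8  21.5  14. ] [422. 238.] [427. 242.]
blue [334.5 219.8] [463.3  43.7  14. ] [328. 216.] [340. 223.]
blue [422.  216.3] [556.3  47.6  14. ] [415. 214.] [428. 221.]
red [382.4 185.5] [508.8  84.1  40. ] [358. 167.] [409. 205.]
(320, 41) [447.4 218.4  12. ]
(443, 39) [564.9 220.3  12. ]
(435, 286) [576.9 -32.6  12. ]
(321, 289) [449.1 -36.4  12. ]
roller [380.5520362  233.79638009] ((381.69366455078125, 233.6970672607422), (36.9819450378418, 80.86677551269531), 88.21009063720703) [509.90104934  33.60170654  34.        ]
2.5917
tab [511.91960388  90.83549051  58.        ]
3.4167 [512.42141921  90.81288388 110.84282278] [-0.19388372 -1.15650129 -0.22042477]
red [314.7852349 258.2852349] [272. 228.] [358. 292.]
red [ 37.68955224 241.43283582] [  0. 183.] [ 83. 300.]
red [ 46.26943005 203.08290155] [  0. 170.] [ 94. 237.]
```

View pics/w2.png

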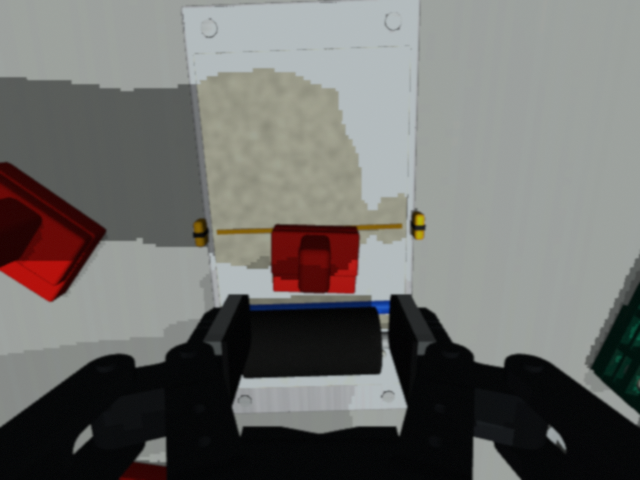

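The close view shows pointers at (200,232) and (418,225), the tab spanning about (300..330, 236..292), and the line at row 228. I'll compute the tab position and board yaw.

Run:
```python
from h import *
d=np.load("c2.npz"); c=(d["K"],d["p"],d["M"]); print(c[1])
im=cv2.imread("pics/w2.png")
P=[ray(c,uv,18) for uv in((200,232),(418,225))]; v=P[1]-P[0]; print(P,np.linalg.norm(v),np.degrees(np.arctan2(v[1],v[0])), (P[0]+P[1])/2)
L=[ray(c,uv,12) for uv in((218,231.5),(402,226))];print("line",L)
for uv in((300,292),(330,292),(330,250),(300,250)): print(ray(c,uv,62).round(1))
for uv in((272,227),(358,225),(355,292),(274,292)): print("foot",ray(c,uv,24).round(1))
print(ray(c,(243,340),34),ray(c,(381,338),34))
cv2.imwrite("pics/w2c.png",cv2.resize(im[215:305,260:370],None,fx=5,fy=5,interpolation=cv2.INTER_CUBIC))
```

```text
[513.65749704 158.26575986 253.88687724]
[array([443.67572124,  97.25990811,  18.        ]), array([572.28916523, 101.47106774,  18.        ])] 128.6823680263046 1.8753521945020126 [507.98244324  99.36548792  18.        ]
line [array([452.81950523,  96.01718044,  12.        ]), array([564.15092289,  99.40858217,  12.        ])]
[504.4  77.6  62. ]
[519.5  77.5  62. ]
[519.3  99.6  62. ]
[504.7  99.6  62. ]
foot [487.  101.8  24. ]
foot [536.4 102.9  24. ]
foot [535.6  61.6  24. ]
foot [487.   61.6  24. ]
[468.79527879  35.0817297   34.        ] [550.81136551  36.33212152  34.        ]
```

View pics/w2c.png

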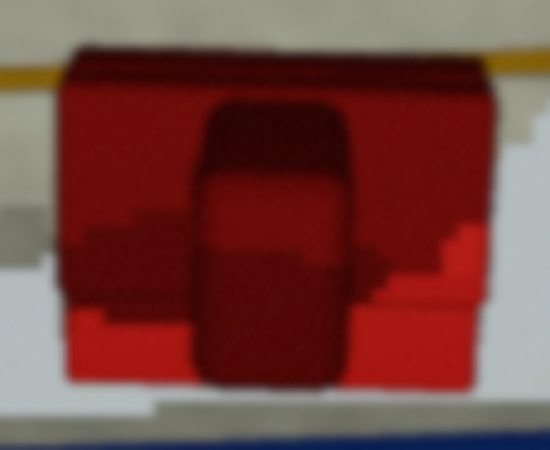

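```bash
cat >> h.py <<'E'
O=[np.pi,0,np.pi/2]
def st(tag=""):
    s=bot.get_state(); print(tag,round(s["t"],2),s["tcp_pos"].round(1),s["contact_force"].round(1),round(s["opening"],2),round(s["gripper_force"],1)); return s
E
python3 - <<'E'
from h import *
bot.movel([512,88.5,62],max_speed=150)
print(bot.movel([512,88.5,36],max_speed=60,threshold=6)); s=st("down")
bot.grip(0.0,30); s=st("grip"); z=s["tcp_pos"][2]
bot.movel([512,88.5,z+90],max_speed=150); st("lift")
bot.move_ptp([468,-330,z+90],O); st("over tray")
bot.movel([468,-330,z+10],max_speed=150)
print(bot.movel([468,-330,z-9.5],max_speed=40,threshold=4)); st("placed")
bot.grip(0.5); st("rel")
bot.movel([468,-330,z+70],max_speed=200); bot.grip(0.0,30); 
cv2.imwrite("pics/w3.png",imaging.capture("wrist")); st()
E
```

```text
False
down 4.52 [511.7  88.5  35.6] [-0.7  0.2  0.2] 0.6 0.0
grip 4.92 [512.2  88.5  36.3] [-0.2 -0.5  0.9] 0.18 33.7
lift 5.67 [511.4  88.5 125.7] [ 0.1 -0.4 -0.6] 0.18 33.5
over tray 7.22 [ 468.3 -328.9  126.1] [ 0.1  0.2 -0.3] 0.18 33.5
True
placed 8.4 [ 467.8 -329.9   27. ] [ 0.7 -0.4  3.6] 0.18 34.2
rel 8.78 [ 467.2 -329.3   26.4] [0.4 0.2 0.3] 0.5 0.0
 9.86 [ 467.9 -329.9  106. ] [-0.4  1.  -0.3] -0.0 0.0
```

View pics/w3.png

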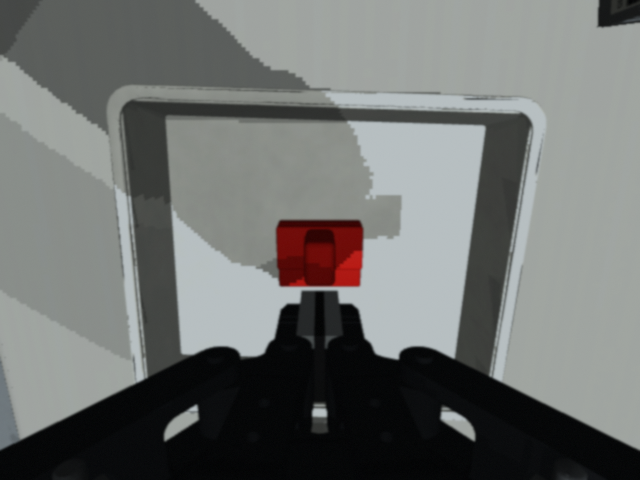

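The chock stands upright in the tray, at about (320,255). The next step is to press the roller's top gently and test short force-regulated steps.

```bash
cat >> h.py <<'E'
import json
YAW=np.pi/2+0.032; OR=[np.pi,0,YAW]; U=np.array([-0.032,0.9995]); C=np.array([508.,97.7])
def F(n=3):
    a=[]
    for i in range(n):
        a.append(bot.get_state()["contact_force"]); 
        if i<n-1: bot.dwell(0.004)
    return np.mean(a,0)
def xyz(d,z): q=C+U*d; return [q[0],q[1],z]   # d: along board from the line
def save(**k): json.dump(k,open("st.json","w"))
def load(): return json.load(open("st.json"))
def touch(d,z0,z1,b,target=6):
    z=z0
    bot.movel(xyz(d,z0)); hit=bot.movel(xyz(d,z1),max_speed=15,threshold=3)
    z=bot.get_state()["tcp_pos"][2]; z=F_hold(d,z,b,target); return z
def F_hold(d,z,b,target,n=3):
    for i in range(n):
        f=F()-b; z-=np.clip((target-f[2])*0.09,-.8,.4); bot.movel(xyz(d,z),max_speed=20)
    print("hold",round(z,2),(F()-b).round(1)); return z
def stroke(d,z,b,length,step,target,ff=0,speed=40,g=0.07):
    n=int(round(abs(length)/step))
    for i in range(n):
        d+=np.sign(length)*step; bot.movel(xyz(d,z),max_speed=speed)
        f=F()-b; z-=np.clip((target-f[2])*g,-.8,.4); z+=ff
        print(round(d,1),round(z,2),f.round(1),round(bot.get_state()["t"],2))
    save(d=float(d),z=float(z),b=list(b)); return d,z
E
python3 - <<'E'
from h import *
d=34.5-97.7-7.5
bot.movel([468,-330,115],max_speed=300)
bot.move_ptp(xyz(d,80),OR); bot.movel(xyz(d,60)); bot.dwell(.1); b=F(10); st("pre"); print("b",b)
z=touch(d,57,49,b); st("touch")
d,z=stroke(d,z,b,6,1.5,7)
E
```

```text
pre 11.84 [510.6  26.3  60.4] [ 0.3  0.8 -0.3] 0.0 0.0
b [ 0.27021038  0.79686401 -0.34140572]
hold 50.78 [-1.1 -1.3  4.7]
touch 13.29 [510.5  27.   50.9] [-0.8 -0.5  4.3] 0.0 2.6
-69.2 50.66 [-1.2 -0.9  5.3] 13.54
-67.7 50.62 [-1.1 -3.2  6.4] 13.79
-66.2 50.62 [-2.2 -2.8  6.9] 14.04
-64.7 50.8 [-2.  -3.2  9.6] 14.29
```

Run:
```python
from h import *
s=load(); d,z,b=s["d"],s["z"],np.array(s["b"])
d,z=stroke(d,z,b,7.5,1.5,8,ff=0.2)
st()
```

```text
-63.2 51.07 [-2.5 -3.   9. ] 14.54
-61.7 51.36 [-2.5 -3.   9.2] 14.79
-60.2 51.63 [-2.3 -2.6  9. ] 15.04
-58.7 51.95 [-2.9 -1.3  9.8] 15.29
-57.2 52.18 [-1.9 -1.6  8.4] 15.54
 15.54 [510.1  40.2  52.5] [-1.6 -0.8  8.1] 0.0 4.1
```

Run:
```python
from h import *
s=load(); d,z,b=s["d"],s["z"],np.array(s["b"])
d,z=stroke(d,z,b,6,1.5,8,ff=0.15)
d,z=stroke(d,z,b,3,1.5,8,ff=0.08)
st()
```

```text
-55.7 52.31 [-2.2 -2.4  7.7] 15.79
-54.2 52.44 [-2.2 -1.3  7.8] 16.04
-52.7 52.62 [-1.5 -1.4  8.4] 16.29
-51.2 52.78 [-2.3 -2.   8.1] 16.54
-49.7 52.85 [-2.  -1.1  7.9] 16.79
-48.2 52.83 [-1.8 -0.9  6.5] 17.04
 17.04 [509.7  49.5  53.2] [-1.5 -0.1  6.2] -0.0 3.5
```

Run:
```python
from h import *
s=load(); d,z,b=s["d"],s["z"],np.array(s["b"])
d,z=stroke(d,z,b,3,1.5,7,ff=0.0)
d,z=stroke(d,z,b,4.5,1.5,6.5,ff=-0.1)
st()
```

```text
-46.7 52.89 [-1.9 -1.2  7.8] 17.29
-45.2 52.94 [-0.8 -0.3  7.8] 17.54
-43.7 52.87 [-0.7 -0.6  6.8] 17.79
-42.2 52.77 [-2.1 -0.6  6.5] 18.04
-40.7 52.65 [-1.4 -1.3  6.3] 18.29
 18.29 [509.5  57.3  53. ] [-1.1 -0.5  6. ] -0.0 3.2
```

Run:
```python
from h import *
s=load(); d,z,b=s["d"],s["z"],np.array(s["b"])
d,z=stroke(d,z,b,3,1.5,5.5,ff=-0.15)
bot.movel(xyz(d,z+10),max_speed=60); bot.movel(xyz(d-50,130),max_speed=250); bot.dwell(.5)
c=cam("wrist"); im=imaging.capture("wrist"); st(); cv2.imwrite("pics/w4.png",im); np.savez("c4.npz",K=c[0],p=c[1],M=c[2])
```

```text
-39.2 52.59 [-1.4  0.5  6.7] 18.54
-37.7 52.4 [-0.2  0.2  5. ] 18.79
 20.14 [510.7  10.2 129.8] [ 0.6 -1.1  0.4] -0.0 0.0
```

View pics/w4.png

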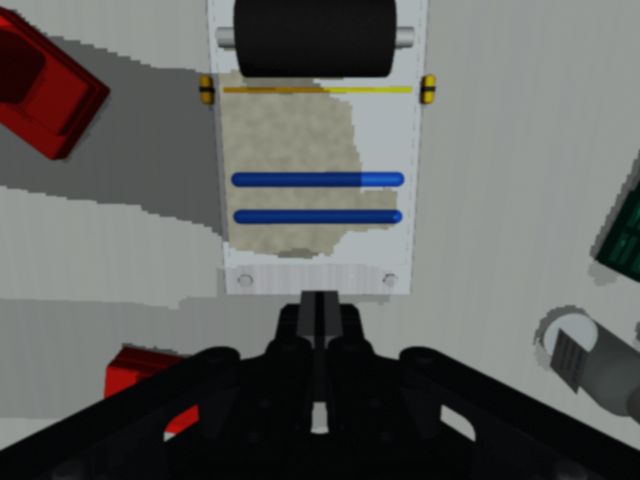

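The roller ran past the line: its shaft ends are at (226,37) and (405,37), while the line is at row 90. I'll measure how far it went and check that it is at rest.

```bash
cat >> h.py <<'E'
def along(p): v=np.array(p[:2])-C; return v@U, v@np.array([U[1],-U[0]])
def ends(im,c,rows,show=True):
    """shaft: grey pixels left/right of the black sleeve -> axis ends at z=32"""
    g=cv2.cvtColor(im,cv2.COLOR_BGR2GRAY); m=(g<40).astype(np.uint8); m[rows[1]:]=0; m[:rows[0]]=0
    m[:,:180]=0; m[:,460:]=0
    n,l,s,_=cv2.connectedComponentsWithStats(m); k=1+np.argmax(s[1:,4]); print("box",s[k])
    (cx,cy),wh,a=cv2.minAreaRect(np.argwhere(l==k)[:,::-1].astype(np.float32)); print("rect",cx,cy,wh,a)
    return s[k]
E
python3 - <<'E'
from h import *
# two pictures for rest check, farther forward
bot.movel(xyz(-20,150),max_speed=250); bot.dwell(.15)
c=cam("wrist"); im=imaging.capture("wrist"); st()
cv2.imwrite("pics/w5.png",im); np.savez("c5.npz",K=c[0],p=c[1],M=c[2])
ends(im,c,(0,270))
o=cv2.imread("pics/w4.png"); d=np.load("c4.npz"); c4=(d["K"],d["p"],d["M"])
for uv in((226,37),(405,37)): print("w4 shaft",ray(c4,uv,32).round(1),along(ray(c4,uv,32)))
for uv in((207,90),(428,89)): print("w4 ptr",ray(c4,uv,18).round(1),along(ray(c4,uv,18)))
for uv in((225,90),(411,90)): print("w4 line",ray(c4,uv,12).round(1),along(ray(c4,uv,12)))
for uv in((318,180),): print("w4 rib",ray(c4,uv,14.5).round(1),along(ray(c4,uv,14.5)))
E
```

```text
20.77 [508.4  76.9 149.6] [ 0.3 -0.5 -0.5] -0.0 0.0
box [ 247  130  137   64 8439]
rect 315.0 161.5 (63.0, 136.0) 90.0
w4 shaft [458.7 121.2  32. ] (np.float64(25.03413202780715), np.float64(-48.48238213336653))
w4 shaft [554.1 124.3  32. ] (np.float64(25.08710485904648), np.float64(46.91435732509523))
w4 ptr [443.9  95.1  18. ] (np.float64(-0.5096477062251987), np.float64(-64.14812445258188))
w4 ptr [572.5  99.9  18. ] (np.float64(0.11502235578822644), np.float64(64.52584645353313))
w4 line [453.1  95.9  12. ] (np.float64(-0.043482493731990174), np.float64(-54.95717718218641))
w4 line [563.9  99.5  12. ] (np.float64(0.022373793838484632), np.float64(55.92350147743073))
w4 rib [510.2  44.5  14.5] (np.float64(-53.206942611845705), np.float64(0.4876332702394492))
```

View pics/w5.png

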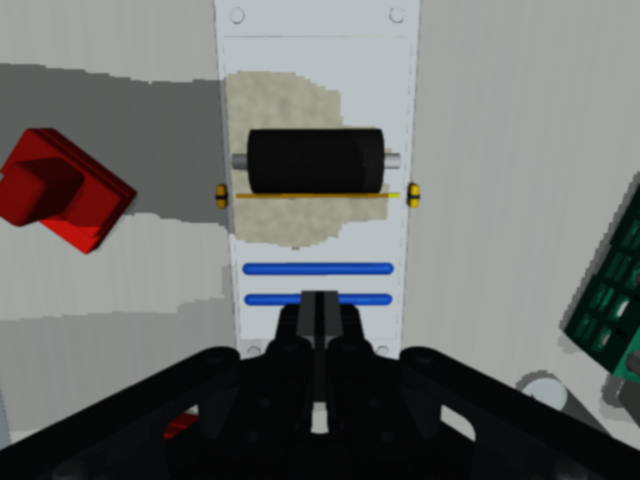

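The roller lies square, with its shaft at row 160 from (232) to (401), beyond the line at row 195. I'll roll it back in two short strokes, with a look between them.

```bash
cat >> h.py <<'E'
def back(r,move):
    """roll axis from r by move (mm), |move|<=14, centred on pad"""
    sg=np.sign(move); d=r-sg*abs(move)/2
    bot.movel(xyz(d,62),max_speed=200); bot.dwell(.1); b=F(8)
    z=touch(d,58,48.5,b); n=max(1,round(abs(move)*2/2.5))
    d,z=stroke(d,z,b,2*move,abs(move)*2/n,6)
    bot.movel(xyz(d,z+10),max_speed=40)
    bot.movel(xyz(-20,150),max_speed=250); bot.dwell(.25)
    c=cam("wrist"); im=imaging.capture("wrist"); st(); return im,c
E
python3 - <<'E'
from h import *
d=np.load("c5.npz"); c=(d["K"],d["p"],d["M"])
r=[along(ray(c,uv,32))[0] for uv in((240,160.8),(395,160))]
l=[along(ray(c,uv,12))[0] for uv in((240,196),(395,195))]
print(r,l); r=np.mean(r)-np.mean(l); print("r",r)
im,c=back(r,-13.)
cv2.imwrite("pics/w6.png",im); np.savez("c6.npz",K=c[0],p=c[1],M=c[2])
s=ends(im,c,(0,270)); cy=s[1]+s[3]/2
print("r now",along(ray(c,(s[0]+s[2]/2,cy),32)))
E
```

```text
[np.float64(25.187920452409326), np.float64(25.607880586151808)] [np.float64(-0.29004706111628703), np.float64(0.3268982939933864)]
r 25.37947490284202
hold 50.7 [-1.5  1.3  5.3]
29.3 50.73 [-1.1 -0.   6.4] 23.29
26.7 50.73 [-1.6  0.7  6. ] 23.54
24.1 50.77 [-1.5  0.9  6.5] 23.79
21.5 50.77 [-1.8  0.2  6. ] 24.04
18.9 50.75 [-1.1 -0.1  5.8] 24.29
16.3 50.71 [-2.4  0.6  5.4] 24.54
13.7 50.73 [-2.2  0.5  6.2] 24.79
11.1 50.67 [-1.6 -0.1  5.1] 25.04
8.5 50.67 [-1.7  0.3  6. ] 25.29
5.9 50.62 [-2.5  0.2  5.2] 25.54
 26.77 [507.8  77.9 148.9] [ 0.2  0.2 -0. ] 0.0 0.0
box [ 250  153  135   62 8126]
rect 317.0 183.49998474121094 (133.99996948242188, 60.99999237060547) -0.0
r now (np.float64(11.752176779602062), np.float64(-1.0076338762836725))
```

View pics/w6.png

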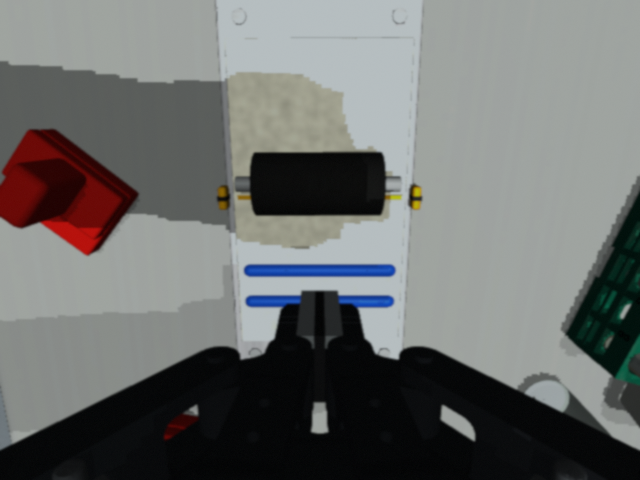

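The roller is nearer now, with its shaft at row 184 and the line at row 197.5. I'll measure it and roll the remainder.

Run:
```python
from h import *
d=np.load("c6.npz"); c=(d["K"],d["p"],d["M"])
r=[along(ray(c,uv,32))[0] for uv in((243,184.3),(393,183.8))]
l=[along(ray(c,uv,12))[0] for uv in((243,198),(397,197))]
p=[along(ray(c,uv,18))[0] for uv in((223,197.5),(416,196.5))]
print(r,l,p); r=np.mean(r)-np.mean(l); print("r",r)
im,c=back(r,-r)
cv2.imwrite("pics/w7.png",im); np.savez("c7.npz",K=c[0],p=c[1],M=c[2])
cv2.imwrite("pics/w7c.png",cv2.resize(im[160:260,210:430],None,fx=3.6,fy=3.6,interpolation=cv2.INTER_CUBIC))
```

```text
[np.float64(11.516325223836148), np.float64(11.925280150317711)] [np.float64(-0.6667922996016505), np.float64(0.1401259913068162)] [np.float64(0.6938592554691425), np.float64(1.511096424430743)]
r 11.984135841224347
hold 50.75 [-1.2  0.5  5.9]
15.6 50.71 [-1.8 -0.2  5.5] 29.26
13.2 50.71 [-0.8 -1.   6. ] 29.51
10.8 50.7 [-1.6  0.   5.8] 29.76
8.4 50.71 [-2.  -0.1  6.2] 30.01
6.0 50.76 [-1.7 -0.6  6.7] 30.26
3.6 50.71 [-1.6  0.9  5.3] 30.51
1.2 50.75 [-1.7 -0.4  6.5] 30.76
-1.2 50.72 [-1.3 -0.3  5.6] 31.01
-3.6 50.73 [-0.5  0.6  6.2] 31.26
-6.0 50.78 [-0.6 -0.3  6.7] 31.51
 32.72 [507.8  77.8 148.9] [-0.8 -0.   0. ] 0.0 0.0
```

View pics/w7c.png

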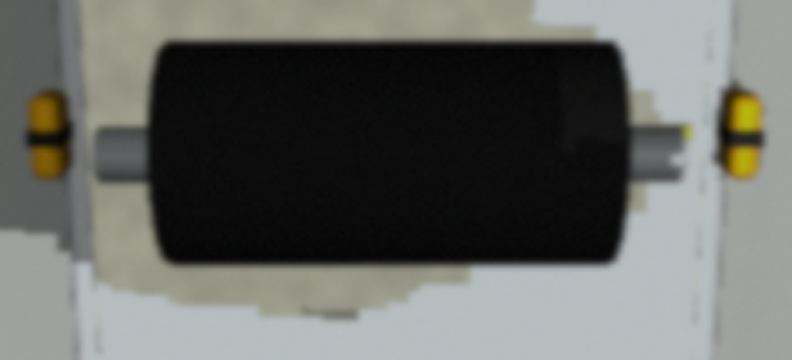

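The roller covers the line: its shaft is at crop row 155 and the pointer middles are at row 137, which includes parallax. I'll check numerically from directly above, where height has no effect.

```bash
cat >> h.py <<'E'
def measure():
    bot.movel(xyz(-67,150),max_speed=250); bot.dwell(.25)
    c=cam("wrist"); im=imaging.capture("wrist"); print("cam d",along(c[1]),c[1][2])
    cv2.imwrite("pics/m%d.png"%int(bot.get_state()["t"]*100),im)
    g=cv2.GaussianBlur(cv2.cvtColor(im,cv2.COLOR_BGR2GRAY),(3,3),0).astype(float)
    m=(g<45).astype(np.uint8); m[220:]=0; m[:,:200]=0; m[:,440:]=0
    n,l,s,_=cv2.connectedComponentsWithStats(m); k=1+np.argmax(s[1:,4]); x,y,w,h,_=s[k]; print("box",s[k])
    xs=np.arange(x+15,x+w-15); top=[np.where(l[:,q]==k)[0].min() for q in xs]; bot_=[np.where(l[:,q]==k)[0].max() for q in xs]
    ft,fb=np.polyfit(xs,top,1),np.polyfit(xs,bot_,1)
    e=[]
    for q in(x,x+w):   # tangents: rays hit about z=32 at +-20
        e.append(np.mean([along(ray(c,(q,np.polyval(f,q)),32))[0] for f in(ft,fb)]))
    py=[]
    for bl in blobs(im,"yellow",15):
        a,bb=bl.min(0),bl.max(0); q=(a+bb)/2
        wp=along(ray(c,q,18)); print("yel",q,bb-a,np.round(wp,2))
        if 58<abs(wp[1])<70: py.append(wp)
    py=np.array(py); print("sleeve d ends",np.round(e,2),"yaw deg",np.degrees(np.arctan2(e[1]-e[0],80)).round(2))
    if len(py)>=2:
        L,Rr=py[py[:,1]<0,0].mean(),py[py[:,1]>0,0].mean()
        print("pointers",L,Rr,"yaw",np.degrees((Rr-L)/127).round(2),"OFFSET",np.mean(e)-(L+Rr)/2)
E
python3 - <<'E'
from h import *
d=np.load("c7.npz"); c=(d["K"],d["p"],d["M"])
f=lambda x,y:(210+x/3.6,160+y/3.6)
print([along(ray(c,f(*q),32))[0].round(2) for q in((122,155),(656,155))],[along(ray(c,f(*q),18))[0].round(2) for q in((48,137),(742,138))])
measure(); st()
E
```

```text
[np.float64(-0.59), np.float64(-0.49)] [np.float64(0.2), np.float64(0.14)]
cam d (np.float64(1.1164629086387359), np.float64(1.4706893105438514)) 292.92194787159264
box [ 246   94  139   66 8898]
yel [217.5 133. ] [5. 6.] [ -4.03 -64.66]
yel [418. 133.] [ 8. 10.] [-3.86 64.82]
yel [216.5 119.5] [5. 7.] [  4.34 -64.75]
yel [419. 119.] [ 8. 10.] [ 4.8  64.89]
sleeve d ends [-0.24 -0.36] yaw deg -0.09
pointers 0.15559227156679745 0.4701959628867636 yaw 0.14 OFFSET -0.6119698243384672
 33.36 [510.   31.4 149.9] [-0.5 -0.3  0.1] -0.0 0.0
```

Run:
```python
from h import *
bot.dwell(.3); print(bot.sign_off())
```

```text
the job is handed in; nothing more can be done
None
```

The red chock is in the tray and the roller lies on the yellow line, within about 0.6 mm and 0.2° of square. It ran past the line after the rib and was rolled back; the highest press measured was about 10 N. I handed the job in at about 34 s with the arm clear; no verdict came back.

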